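# Clear the test box cover, nest the cups, hold the sprung cover at the index

### The job

Two steel cups have been left on the sprung cover of the bench test box: nest them in the steel pot that stands on the table, the wide cup into the pot and then the slim cup into the wide one, each standing upright on the bottom. Only when the cover is clear, lift it by its bar handle until it lines up with the index arm on the scale at its side, and finish while still holding it there, steady; it snaps shut if you let go. Do not move the index arm, and leave the tape roll, the tape measure and the terminal block alone.

Things in the scene. Friction and masses are not known exactly. Their poses are not given: they have to be found in the camera images.
- test_box: grey steel box fixed to the table, 150 deep (x) x 220 wide (y) x 85 mm high without cover. Origin: centre of its underside; x points from its front to the hinge side (away from the robot), y left, z up. Both cups stand side by side on the shut cover, top 93 mm above the table. An upright quadrant scale with the index arm, to 105 mm above the hinge line, stands outside its right (-y) wall.
- cover (a joint): angle of the grey 8 mm thick cover, rad: 0 shut (level), grows as its front edge rises, stop at 1.2. Hinge line along the box's y axis, 79 mm behind the box's origin, 85 mm above the table. A spring and its weight pull it shut: about 4 N straight up at the handle when shut, 10 N at 0.6 rad; it falls shut when let go.
- cover_hinge (a point): middle of the hinge line, at the height of the cover's underside, stays in place; its x, y, z axes turn with the cover (the box's axes when shut).
- cover_grip (a point): middle of the bar handle: round steel bar 10 mm thick, 110 mm long, along the box's y axis, near the cover's front edge, on posts 50 mm either side of its middle. When shut this point is 137 mm in front of the hinge line and 53 mm above it (138 mm above the table, 45 mm above the cover's top). Axes turn with the cover.
- index (a joint): angle of the thin dark index arm on the right-hand (-y) side of the box, rad, with the same zero and direction as the cover's angle, about the same hinge line. Clamped by its thumb-screw. When the cover is at the same angle its edge is flush with the arm.
- index_tip (a point): pointed end of the index arm, 144 mm from the hinge line, 124 mm to the right of the box's middle. Axes turn with the arm.
- pot: loose round steel pot with one small side handle, 97 mm outside diameter, 57 mm high, inside at least 66 mm wide, bottom 3 mm thick. Stands upright on the table beside the box (left or right of it). Origin under it, 10.5 mm from the centre of its round part towards the handle; handle on its -y side.
- pot_in (a point): centre of the pot's inner floor, 3 mm above its underside.
- wide_cup: loose steel cup, round, slightly tapered, 58 mm diameter at the rim, 55 mm at the foot, 95 mm high, wall 3 mm, bottom 5 mm, 0.12 kg. Origin: centre of its underside, z up. Stands on the cover. Standing in the pot it rises 41 mm above the pot's rim.
- wide_cup_rim (a point): centre of the wide cup's mouth, 95 mm above its underside.
- wide_cup_in (a point): centre of the wide cup's inner floor, 5 mm above its underside; inside it is 49 mm wide there.
- slim_cup: loose steel cup, round, slightly tapered, 36 mm diameter at the rim, 33 mm at the foot, 130 mm high, 0.10 kg. Origin: centre of its underside, z up. Stands on the cover. Standing in the wide cup it rises 40 mm above its rim.
- slim_cup_rim (a point): centre of the slim cup's mouth, 130 mm above its underside.
- black_tape: loose roll of black tape, 55 mm across, 19 mm high, on the table; leave alone. Origin under its centre.
- measure: loose tape measure, 62x73x38 mm, on the table; leave alone. Origin under its centre.
- connector: loose white terminal block, 18x62x18 mm, on the table; leave alone. Origin under its centre.

How it is judged:
On the way, in this order (a step that is already met when the one before it is completed fails the run):
1. the wide cup stands in the pot, let go (horizontal distance between wide_cup and pot_in below 0.015 m and z of wide_cup in the frame of pot_in below 0.006 m and angle between wide_cup's own z axis and vertical below 0.12 rad and height (world z) of pot below 0.006 m and angle between pot's own z axis and vertical below 0.1 rad and contact force between the fingers and wide_cup below 0.1 N), for 0.2 s.
2. the slim cup stands in the wide cup in the pot, let go (horizontal distance between slim_cup and wide_cup_in below 0.013 m and z of slim_cup in the frame of wide_cup_in below 0.006 m and angle between each of slim_cup, wide_cup's own z axis and vertical below 0.12 rad and horizontal distance between wide_cup and pot_in below 0.015 m and z of wide_cup in the frame of pot_in below 0.006 m and height (world z) of pot below 0.006 m and angle between pot's own z axis and vertical below 0.1 rad and contact force between the fingers and slim_cup below 0.1 N), for 0.2 s.
3. the cover is held in line with the index arm (angle between the x axis of cover_grip and the x axis of index_tip, either way round below 0.06 rad and velocity of joint cover between -0.08 and 0.08 rad/s and contact force between the fingers and test_box above 1 N and distance between the grasp point and cover_grip below 0.07 m), for 0.4 s.
At the end, for the whole second after the job is handed in: Fingers hold the cover by its bar, steady (>1 N, <0.08 rad/s) within 0.06 rad of the index arm; wide cup upright on the pot's floor (15 mm off centre, 6 mm high at most), slim cup likewise in the wide one (13, 6 mm), both untouched; pot upright on the table; none of them touching the box (all of step 2 and all of step 3 and contact force between the fingers and wide_cup below 0.1 N and contact force between each of wide_cup, slim_cup, pot and test_box below 0.1 N); the arm keeps its last pose, push and grip.
It fails at once if the cover is lifted before both cups are nested (value of joint cover above 0.1 rad and not (horizontal distance between slim_cup and wide_cup_in below 0.013 m and z of slim_cup in the frame of wide_cup_in below 0.006 m and angle between each of slim_cup, wide_cup's own z axis and vertical below 0.12 rad and horizontal distance between wide_cup and pot_in below 0.015 m and z of wide_cup in the frame of pot_in below 0.006 m)).
It fails at once if the index arm is moved (distance of index_tip from where it was at the start of the episode above 0.008 m).
It fails at once if the roll of black tape is disturbed (distance of black_tape from where it was at the start of the episode above 0.03 m).
It fails at once if the tape measure is disturbed (distance of measure from where it was at the start of the episode above 0.03 m).
It fails at once if the white terminal block is disturbed (distance of connector from where it was at the start of the episode above 0.03 m).
It also fails if it takes over 72 s, if anything falls off the work surface, if the arm or the gripper's body presses on something with over 40 N, if the wrist force passes 120 N, or if a joint passes its speed limit or range.

### The arm

A 6-joint arm with a two-finger parallel gripper is mounted at the origin on the work surface; the furniture and walls round the work are solid. World frame = base frame: x ahead of the robot, y to its left, z up, the work surface at z = 0. Lengths are in m, angles in rad, forces in N, time in s.
With the tool pointing down it reaches from about 0.3 to 0.875 m from the base axis. Payload 6.4 kg.
Tool frame: the origin (TCP) lies midway between the tips of the shut fingers; the grasp point (between the pads) lies 19 mm behind it; z points along the fingers, y is the line along which they close (so a half turn about z gives the same grasp; the last joint's range is limited). The gripper opens to 85 mm and grips with 20 to 120 N. Pads are 22 mm wide; open, the fingers measure 114 mm over their backs; the gripper's body (76 mm by 85 mm) begins 54 mm behind the grasp point. The pads swing forward as they close: fully open they stand 13 mm farther back than shut.
Start: joints at [0.979, 0.181, 1.607, -0, 1.354, -0.206], TCP at [0.216, 0.533, 0.231] pointing down, gripper open.
Joint ranges: [-2.99, 2.99], [-0.89, 2.07], [0.3, 2.58], [-1.14, 4.28], [0, 2.63], [-3.12, 3.12]. Speed limits (rad/s): [2.57, 2.57, 3.01, 3.14, 3.14, 3.14].

### API

Orientations are given as a 3x3 rotation matrix whose columns are the frame's x, y, z axes.
In Python, from workcell import robot, telemetry, viewer, order, nets gives the robot as it stands. The module is installed in compiled form; this text tells all that it offers. Calls block until the motion is done:
- robot.movep(position, orientation): joint-space move of the TCP to a pose.
- robot.line_to(position, attitude=None, v=0.15): straight line of the TCP; attitude=None keeps the orientation; v is the mean speed in m/s.
- robot.set_joints(angles): joint-space move.
- robot.move_gripper(opening): opening from 0.0 (shut) to 1.0 (fully open); the grip force is fixed at half the most; returns when the fingers have stopped.
- robot.sleep(seconds).
- robot.ik(position, orientation): joint angles nearest the present ones, or None.
- telemetry.get_obs(): the state.
- viewer.read_camera(name): name is "side" or "top"; returns a dict with "frame" (420x560x3 uint8, blue, green, red), "mtx" (3x3 intrinsics, pixels), "k1" (the pictures are not rectified: a ray, as slopes to the right and down, at radius r is drawn at 1 + k1 r^2 times it, then the intrinsics apply), "pose" (4x4, takes a point from camera to world coordinates). Camera axes: x right, y down, z forward; pixel columns grow to the right and rows downward; lengths in m; the calibration is good to about 2 mm. A picture is of the moment at which its call begins. There is no depth.
A pose or a line that the arm cannot do raises robot.MotionError and nothing moves.
- order.job_done(): hands the job in; it is judged then, once.
Trained networks look in a picture, given as the dict that the camera call returned (one of the last four; its "shot" number tells which), for a name from the list of things; names that differ only in an ending like _2 or _b are one class to them, and where a whole thing is asked for, a point or a joint stands for the part that bears it (a point fixed in the world has none). Each returns a list of dicts, best first, with "p" (0 to 1); they miss things now and then, are a little off and sometimes report something else, mostly with a low value. They report only what shows in the picture. A call takes as long as a camera call.
- nets.search_frame(picture, name): "uv" ([column, row] in pixels, amid what is visible of it).
- nets.masks_of(picture, name): "region" (420x560 bool, what is visible of it) and "uv" ([column, row] in pixels, amid what is visible of it).
- nets.tip_of(picture, name): "uv" ([column, row] in pixels: a listed point, or the origin of a listed thing).
The state is a dict: "clock": time; "qpos": joint angles; "qd": joint speeds; "joint_torque": joint torques, N m; "tcp_pos": TCP position; "ee_rot": TCP orientation; "ft_force": force on the tool from outside, world axes, zero at the start; "moment": the same for the moment, N m; "finger_gap": opening from 0.0 (shut) to 1.0 (fully open); "grasp_force": force on a finger pad.
Only numpy, scipy, OpenCV 4.12 (cv2) and the standard library are available. Lean on these libraries where they do the work, as an engineer would, in place of code of your own. Each camera call takes 0.05 s, during which the arm holds its last target. There are 200 camera calls.

## Working session

There is one attempt and no reset: what is moved stays moved. The work goes in short steps, each a Python script; the robot and the scene stay as the last script left them, time stands still between calls to the robot, and variables do not carry over. Pictures are saved under pics/ and viewed, at most 10 in all, crops included, and the job is handed in when it is done.

```bash
mkdir -p pics
cat > h.py <<'E'
import numpy as np, cv2
from workcell import robot, telemetry, viewer, order, nets
def ray(c,uv):
    K=np.array(c["mtx"]);P=np.array(c["pose"])
    d=np.linalg.inv(K)@[uv[0],uv[1],1.]; d=d[:2]
    s=d.copy()
    for _ in range(30): s=d/(1+c["k1"]*(s@s))
    v=P[:3,:3]@[s[0],s[1],1.]
    return P[:3,3],v/np.linalg.norm(v)
def at_z(c,uv,z):
    o,v=ray(c,uv); return o+v*(z-o[2])/v[2]
def tri(rs):
    A=0;b=0
    for o,v in rs:
        M=np.eye(3)-np.outer(v,v);A=A+M;b=b+M@o
    p=np.linalg.solve(A,b)
    return p,max(np.linalg.norm((np.eye(3)-np.outer(v,v))@(p-o)) for o,v in rs)
def proj(c,p):
    P=np.array(c["pose"]);q=P[:3,:3].T@(np.array(p)-P[:3,3]);s=q[:2]/q[2]
    s=s*(1+c["k1"]*(s@s));K=np.array(c["mtx"]);return (K@[s[0],s[1],1])[:2]
def down(a):  # finger closing line (tool y) at angle a from world x
    y=np.array([np.cos(a),np.sin(a),0]);z=np.array([0,0,-1.]);return np.column_stack([np.cross(y,z),y,z])
E
python3 - <<'E'
from h import *
cs={n:viewer.read_camera(n) for n in("side","top")}
np.set_printoptions(precision=4,suppress=True)
for n,c in cs.items():
    cv2.imwrite(f"pics/{n}0.png",c["frame"]); print(n,c["pose"][:3],c["mtx"],c["k1"])
for name in["test_box","cover_hinge","cover_grip","index_tip","pot","pot_in","wide_cup","wide_cup_rim","slim_cup","slim_cup_rim","black_tape","measure","connector"]:
    r={n:nets.tip_of(c,name)[:2] for n,c in cs.items()}
    print(name,{n:[(np.round(x["uv"],1),round(x["p"],2)) for x in v] for n,v in r.items()},end=" ")
    if all(r.values()): print(*tri([ray(cs[n],r[n][0]["uv"]) for n in cs]))
    else: print()
print(telemetry.get_obs())
E
```

```text
side [[-0.9916 -0.0877  0.0956  0.3582]
 [-0.1292  0.5997 -0.7897  0.6767]
 [ 0.0119 -0.7954 -0.606   0.7095]] [[404.0814   0.     276.7327]
 [  0.     404.0814 213.4164]
 [  0.       0.       1.    ]] -0.0772249553855304
top [[ 0.0073 -0.9801  0.1982  0.2601]
 [-1.     -0.0078 -0.0019 -0.0212]
 [ 0.0034 -0.1982 -0.9802  1.0314]] [[406.1559   0.     282.2762]
 [  0.     406.1559 214.4148]
 [  0.       0.       1.    ]] -0.05244203810013048
test_box {'side': [(array([262.2, 214.5]), 0.83), (array([311.2, 315.1]), 0.33)], 'top': [(array([193.6, 207.1]), 0.68), (array([361.7, 198.5]), 0.55)]} [0.435  0.1435 0.2926] 0.012616152341544404
cover_hinge {'side': [(array([233.9, 187.3]), 0.69), (array([241.7, 348. ]), 0.56)], 'top': [(array([372.7, 163.5]), 0.98), (array([405.1, 176.5]), 0.46)]} [ 0.5874 -0.2452  0.0792] 0.004652683764355391
cover_grip {'side': [(array([287.1, 175.1]), 0.76)], 'top': [(array([374.1, 211.8]), 0.74)]} [ 0.4442 -0.2279  0.1458] 0.002569157836122644
index_tip {'side': [(array([289.1, 152.1]), 0.54)], 'top': [(array([434.6, 208.3]), 0.51)]} [ 0.4543 -0.3684  0.1378
[... 1300 characters left out ...]
, (array([329.3, 223.1]), 0.27)], 'top': [(array([226.3, 262.7]), 0.47), (array([390.8, 191.8]), 0.31)]} [0.35   0.1156 0.0108] 0.008088891129463788
{'clock': 1.4, 'qpos': array([ 0.9787,  0.1808,  1.607 ,  0.    ,  1.3538, -0.2063]), 'qd': array([ 0.0002,  0.0007, -0.0001,  0.0008,  0.0001, -0.0002]), 'joint_torque': array([ -0.0002, -44.484 , -35.1671,  -0.0002,   0.0008,  -0.    ]), 'tcp_pos': array([0.2164, 0.5328, 0.2313]), 'ee_rot': array([[-0.9265,  0.3763, -0.    ],
       [ 0.3763,  0.9265,  0.    ],
       [ 0.    , -0.    , -1.    ]]), 'ft_force': array([-0.2295, -0.0412, -0.2657]), 'moment': array([-0.0075,  0.0394,  0.0426]), 'grasp_force': 0.0, 'finger_gap': 0.9971577653699553}
```

View pics/side0.png

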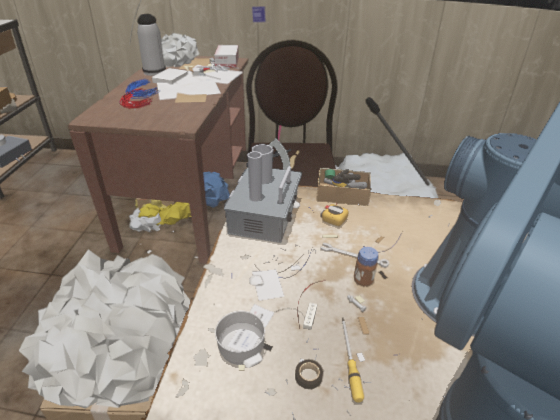

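View pics/top0.png

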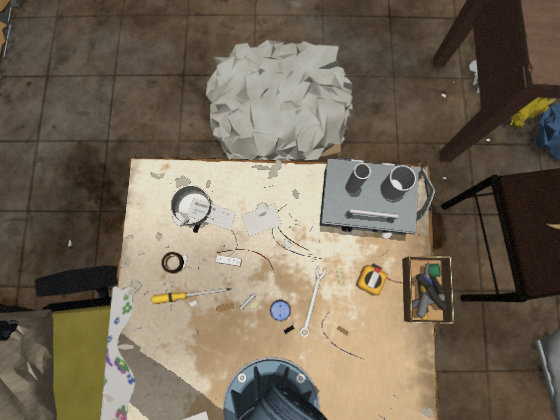

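Side view: the box is around (265,205), the cups at (255,175) and (267,160), and the pot at (240,338). Top view: the pot is at (191,206), the slim cup at (360,170), the wide cup at (402,180), and the bar runs from (348,212) to (397,217). I'll enlarge the box next to get the yaw and index.

Run:
```python
import cv2,numpy as np
a=cv2.imread("pics/side0.png")[130:250,220:310]; b=cv2.imread("pics/top0.png")[150:245,310:445]
a=cv2.resize(a,None,fx=4.2,fy=4.2,interpolation=3); b=cv2.resize(b,None,fx=3.1,fy=3.1,interpolation=3)
o=np.zeros((max(a.shape[0],b.shape[0]),a.shape[1]+b.shape[1],3),np.uint8);o[:a.shape[0],:a.shape[1]]=a;o[:b.shape[0],a.shape[1]:]=b
print(o.shape,a.shape);cv2.imwrite("pics/crop1.png",o)
```

```text
(504, 796, 3) (504, 378, 3)
```

View pics/crop1.png

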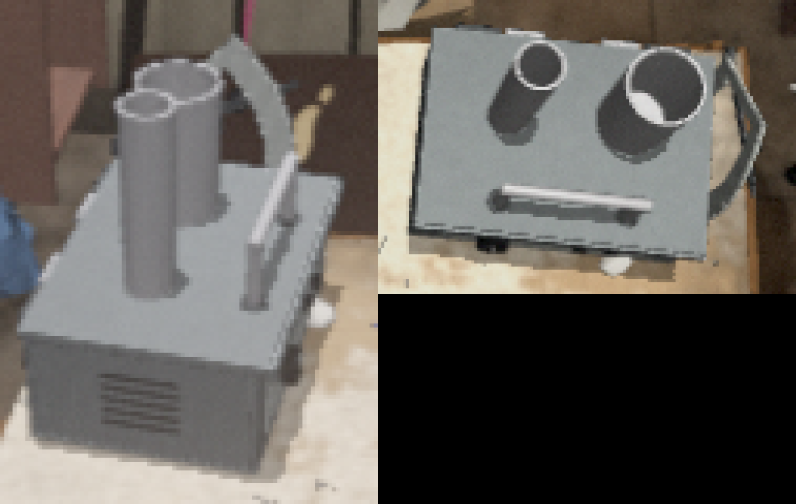

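The crop shows the cover corners, the bar, and the scale on the right side of the box. The index arm is hard to see against the scale. I'll compute the poses next.

Run:
```python
from h import *
np.set_printoptions(precision=4,suppress=True)
cs={n:viewer.read_camera(n) for n in("side","top")}
c=cs["top"]
f=lambda x,y:(310+(x-378)/3.1,150+y/3.1)
C=np.array([at_z(c,f(*q),.093)[:2] for q in[(432,30),(718,52),(705,258),(412,228)]])
print(C,"ctr",C.mean(0),np.linalg.norm(C-np.roll(C,-1,0),axis=1))
for i,j in((0,1),(3,2)): d=C[i]-C[j];print("yaw",np.arctan2(-d[0],d[1]))
for i,j in((0,3),(1,2)): d=C[i]-C[j];print("yaw",np.arctan2(d[1],d[0]))
B=np.array([at_z(c,f(*q),.143)[:2] for q in[(503,189),(650,206)]]);d=B[0]-B[1];print("bar",B,B.mean(0),np.linalg.norm(d),np.arctan2(-d[0],d[1]))
g=lambda x,y:(220+x/4.2,130+y/4.2)
S=np.array([at_z(cs["side"],g(*q),.093)[:2] for q in[(108,162),(342,178),(275,367),(20,332)]]);print("side corners BR,FR,FL,BL",S,S.mean(0))
S=np.array([at_z(cs["side"],g(*q),.143)[:2] for q in[(292,155),(257,242)]]);print("bar side",S,S.mean(0))
# cups: rim circle centres by eye
for nm,t,s,z in[("wide",(666,86),(178,82),.188),("slim",(541,65),(147,104),.223)]:
    print(nm,at_z(c,f(*t),z),at_z(cs["side"],g(*s),z))
for n,k in cs.items():
    for name in("pot","index_tip"):
        for r in nets.masks_of(k,name)[:2]:
            m=r["region"].astype(np.uint8);x,y,w,h=cv2.boundingRect(m);print(n,name,r["p"],r["uv"],(x,y,w,h),m.sum())
            if name=="index_tip":
                v=k["frame"].copy();v[m>0]=(0,0,255);cv2.imwrite(f"pics/idx_{n}.png",v)
```

```text
[[ 0.5864 -0.1317]
 [ 0.5709 -0.3567]
 [ 0.4073 -0.3366]
 [ 0.4287 -0.1141]] ctr [ 0.4983 -0.2348] [0.2255 0.1649 0.2236 0.1586]
yaw -0.06871147758341929
yaw -0.09617757743935121
yaw -0.11120296299368186
yaw -0.12195424753563076
bar [[ 0.4489 -0.1753]
 [ 0.4372 -0.2818]] [ 0.443  -0.2286] 0.10707898618779578 -0.10935341823834564
side corners BR,FR,FL,BL [[ 0.5741 -0.3297]
 [ 0.4097 -0.3326]
 [ 0.4318 -0.1137]
 [ 0.589  -0.1257]] [ 0.5012 -0.2254]
bar side [[ 0.4401 -0.2744]
 [ 0.4503 -0.1698]] [ 0.4452 -0.2221]
wide [ 0.514  -0.2842  0.188 ] [ 0.5154 -0.2787  0.188 ]
slim [ 0.5173 -0.1894  0.223 ] [ 0.5185 -0.1853  0.223 ]
side pot 0.61 [237.1, 334.4] (215, 310, 50, 55) 1965
side index_tip 0.62 [275.0, 155.2] (273, 151, 15, 6) 25
top index_tip 0.47 [431.9, 205.6] (423, 166, 9, 45) 16
```

Run:
```python
import cv2,numpy as np
a=cv2.imread("pics/side0.png")[300:375,200:280]; b=cv2.imread("pics/top0.png")[175:240,155:235]
c=cv2.imread("pics/side0.png")[130:190,250:310];d=cv2.imread("pics/top0.png")[160:220,400:450]
r=lambda i,f:cv2.resize(i,None,fx=f,fy=f,interpolation=3)
o=np.zeros((600,800,3),np.uint8)
for i,f,x,y in((a,4,0,0),(b,4,400,0),(c,4.5,0,305),(d,4.5,400,305)):
    q=r(i,f);o[y:y+q.shape[0],x:x+q.shape[1]]=q
cv2.imwrite("pics/crop2.png",o)
```

```text
(no output)
```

View pics/crop2.png

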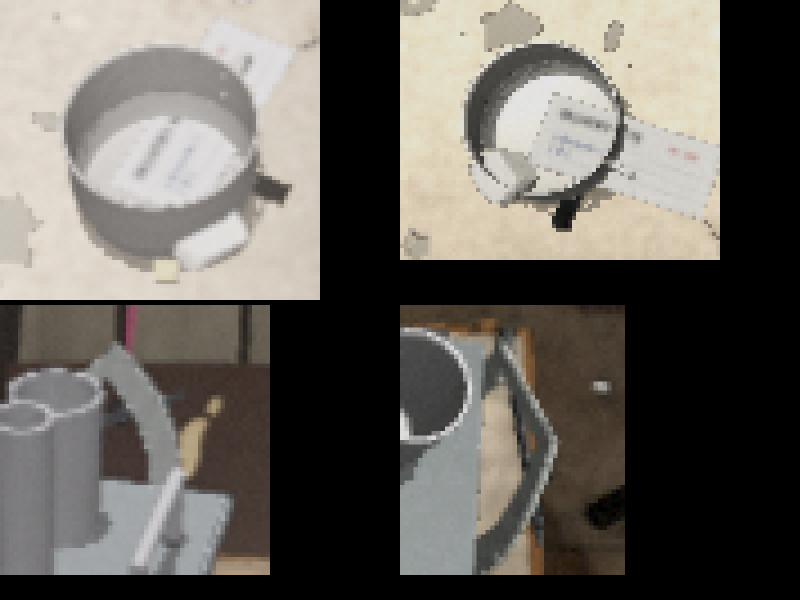

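The pot rim's centre is at (240.3,331.5) in side and (191.3,205) in top. The dark index arm shows on both sides of the scale in the side view, with its tip near (289.5,151); in the top view the tip is near (432,209).

```bash
python3 - <<'E'
from h import *
np.set_printoptions(precision=4,suppress=True)
cs={n:viewer.read_camera(n) for n in("side","top")}
print("pot",at_z(cs["side"],(240.3,331.5),.057),at_z(cs["top"],(191.3,205),.057))
a=-.105;R=np.array([[np.cos(a),-np.sin(a),0],[np.sin(a),np.cos(a),0],[0,0,1]])
H=np.array([.444,-.226,.085])+R@[.137,0,0];print("hinge",H)
for t in np.arange(.2,1.0,.1):
    p=lambda r:H+R@[-r*np.cos(t),-.124,r*np.sin(t)]
    print(round(t,2),proj(cs["side"],p(.144)),proj(cs["side"],p(.08)),proj(cs["top"],p(.144)))
E
cat >> h.py <<'E'
YAW=-.105
BX=np.array([np.cos(YAW),np.sin(YAW),0])
def shut():
    robot.move_gripper(0.0); o=telemetry.get_obs(); print("grip",o["finger_gap"],o["grasp_force"],o["clock"])
def st(s=""):
    o=telemetry.get_obs();print(s,"t",round(o["clock"],2),o["tcp_pos"].round(4),o["ft_force"].round(1),"gap",round(o["finger_gap"],3),"f",round(o["grasp_force"],1));return o
E
```

```text
pot [0.4822 0.2102 0.057 ] [0.4791 0.2012 0.057 ]
hinge [ 0.5802 -0.2404  0.085 ]
0.2 [296.3539 162.9903] [275.4181 164.0106] [423.1151 223.4975]
0.3 [295.3438 158.6531] [274.7933 161.6494] [425.2685 220.8913]
0.4 [293.8471 154.331 ] [273.9114 159.3093] [427.4401 217.6515]
0.5 [291.8721 150.0742] [272.7794 157.0159] [429.6023 213.7936]
0.6 [289.4339 145.9335] [271.4075 154.7946] [431.7259 209.3449]
0.7 [286.5542 141.9598] [269.8088 152.6704] [433.7802 204.3445]
0.8 [283.2615 138.203 ] [267.9992 150.6675] [435.7337 198.8443]
0.9 [279.591  134.7112] [265.9976 148.8091] [437.5553 192.9084]
```

Run:
```python
from h import *
W=np.array([.5147,-.2815]);P=np.array([.482,.205])
q0=telemetry.get_obs()["qpos"]
def best(p,al):
    c=[(robot.ik(p,down(x)),x) for a in al for x in(a,a+np.pi)]
    c=[(np.abs(q-q0).max(),x) for q,x in c if q is not None];print(c);return min(c)[1]
a=best([*W,.33],[YAW]);R=down(a)
robot.movep([*W,.33],R); st()
robot.line_to([*W,.150],v=.2); st()
shut()
robot.line_to([*W,.156],v=.05); st("lift")
robot.line_to([*W,.30],v=.25); st()
robot.movep([*P,.30],R); o=st()
cs={n:viewer.read_camera(n) for n in("side","top")}
for n,c in cs.items(): cv2.imwrite(f"pics/{n}1.png",c["frame"]);print(n,proj(c,o["tcp_pos"]))
for nm in("wide_cup","wide_cup_rim"):
    r={n:nets.tip_of(c,nm)[:1] for n,c in cs.items()}
    print(nm,r,tri([ray(cs[n],r[n][0]["uv"]) for n in cs]) if all(r.values()) else "")
a=cs["side"]["frame"][200:400,150:350];b=cs["top"]["frame"][120:320,90:290]
cv2.imwrite("pics/crop3.png",cv2.resize(np.hstack([a,b]),None,fx=2,fy=2,interpolation=3))
```

```text
[(np.float64(1.6813779766227799), -0.105), (np.float64(2.750230041555768), 3.036592653589793)]
 t 4.86 [ 0.515  -0.2807  0.3299] [-0.2  0.6 -0.4] gap 1.002 f 0.0
 t 5.91 [ 0.5155 -0.282   0.1513] [-0.6 -0.4  0.6] gap 1.006 f 0.0
grip 0.6522579654821025 62.67873001326734 6.2917
lift t 6.56 [ 0.5147 -0.2815  0.1562] [-0.9  0.1 -1.6] gap 0.657 f 63.5
 t 7.28 [ 0.514  -0.281   0.2981] [ 0.3  0.7 -1.1] gap 0.656 f 63.6
 t 9.06 [0.4825 0.2042 0.2999] [-0.2 -0.5 -2. ] gap 0.652 f 63.6
side [233.98123095 233.51342064]
top [162.07536044 174.73337179]
wide_cup {'side': [{'uv': [234.3, 260.8], 'p': 0.82}], 'top': [{'uv': [173.1, 182.3], 'p': 0.75}]} (array([0.4860837 , 0.20008026, 0.23617981]), np.float64(0.00018436276631660453))
wide_cup_rim {'side': [{'uv': [233.8, 213.2], 'p': 0.9}], 'top': [{'uv': [159.3, 170.5], 'p': 0.7}]} (array([0.48077911, 0.19887753, 0.33560986]), np.float64(0.001233269015209233))
```

View pics/crop3.png

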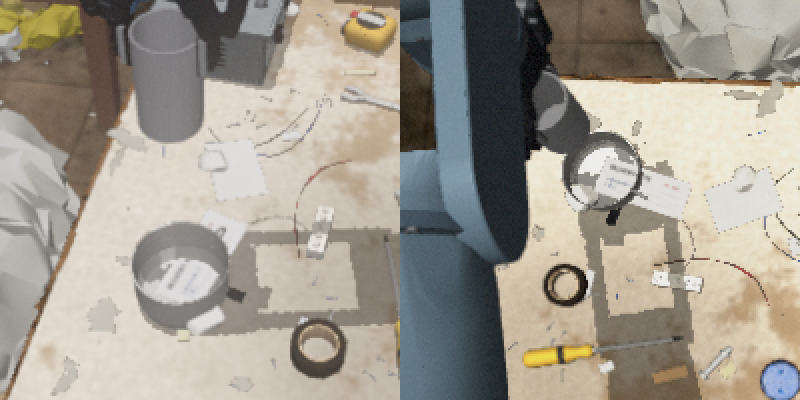

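The wide cup is held upright, at (233,240) in side. The pot is clear below it at (240,332).

Run:
```python
from h import *
P=[.483,.207]
robot.line_to([*P,.10],v=.25); st()
robot.line_to([*P,.065],v=.1); st()
for z in(.0625,.061,.0595,.058):
    robot.line_to([*P,z],v=.03); o=st()
    if o["ft_force"][2]>4: break
robot.move_gripper(1.0); robot.sleep(.2); st()
robot.line_to([*P,.30],v=.3); st()
cs={n:viewer.read_camera(n) for n in("side","top")}
for nm in("wide_cup","wide_cup_rim","pot_in","pot"):
    r={n:nets.tip_of(c,nm)[:1] for n,c in cs.items()}
    print(nm,r,tri([ray(cs[n],r[n][0]["uv"]) for n in cs]) if all(r.values()) else "")
# go toward slim, view on the way
robot.movep([.40,0.0,.36],down(YAW))
cs={n:viewer.read_camera(n) for n in("side","top")}
for nm in("wide_cup_rim","slim_cup","slim_cup_rim","pot","cover_grip","index_tip"):
    r={n:nets.tip_of(c,nm)[:1] for n,c in cs.items()}
    print(nm,[(r[n][0]["uv"],r[n][0]["p"]) if r[n] else None for n in r],tri([ray(cs[n],r[n][0]["uv"]) for n in cs]) if all(r.values()) else "")
for n,c in cs.items(): cv2.imwrite(f"pics/{n}2.png",c["frame"])
S=cs["side"]["frame"];T=cs["top"]["frame"]
r=lambda i,f:cv2.resize(i,None,fx=f,fy=f,interpolation=3)
o=np.zeros((600,800,3),np.uint8)
for i,f,x,y in((S[290:370,195:285],4,0,0),(T[170:240,155:245],4,400,0),(S[130:195,250:310],4.5,0,305),(T[160:225,390:450],4.5,400,305)):
    q=r(i,f)[:600-y];o[y:y+q.shape[0],x:x+q.shape[1]]=q
cv2.imwrite("pics/crop4.png",o)
```

```text
t 10.31 [0.4841 0.2072 0.1012] [-0.1  0.1 -1. ] gap 0.652 f 63.6
 t 10.81 [0.4833 0.2071 0.0655] [-0.5 -0.5 -0.8] gap 0.651 f 63.6
 t 11.06 [0.4833 0.2071 0.0629] [ 0.1  0.4 -1.4] gap 0.651 f 63.6
 t 11.31 [0.4837 0.2071 0.062 ] [-0.8 -0.3  5.2] gap 0.654 f 63.8
 t 11.92 [0.4829 0.207  0.0609] [-0.3 -0.2  0.8] gap 1.001 f 0.0
 t 12.87 [0.4821 0.2068 0.2981] [-0.7  0.3  0.1] gap 1.001 f 0.0
wide_cup {'side': [{'uv': [241.0, 343.1], 'p': 0.86}], 'top': [{'uv': [191.7, 207.1], 'p': 0.79}]} (array([0.48268789, 0.20899269, 0.01709312]), np.float64(0.00017022454192005892))
wide_cup_rim {'side': [{'uv': [238.8, 316.4], 'p': 0.6}], 'top': [{'uv': [362.1, 199.4], 'p': 0.58}]} (array([ 0.64908356, -0.35950048, -0.63287254]), np.float64(0.014627657273098886))
pot_in {'side': [{'uv': [236.8, 344.8], 'p': 0.97}], 'top': [{'uv': [193.5, 208.0], 'p': 0.81}]} (array([0.48770529, 0.20695723, 0.00523915]), np.float64(0.004832786747530217))
pot {'side': [{'uv': [243.3, 343.8], 'p': 0.92}], 'top': [{'uv': [198.5, 208.7], 'p': 0.75}]} (array([ 0.48228856,  0.19568765, -0.00384733]), np.float64(0.0006608420549500576))
wide_cup_rim [([240.9, 315.2], 0.92), None] 
slim_cup [([254.2, 196.0], 0.92), ([351.7, 185.7], 0.77)] (array([ 0.52217972, -0.18843965,  0.09647556]), np.float64(0.0016315775160892028))
slim_cup_rim [([252.6, 156.0], 0.83), ([364.6, 171.1], 0.59)] (array([ 0.52372064, -0.19610003,  0.21200626]), np.float64(0.0030609326918500197))
pot [([243.4, 343.5], 0.63), ([197.0, 209.0], 0.72)] (array([0.48085111, 0.1984875 , 0.00126951]), np.float64(0.00017957246939391745))
cover_grip [([288.8, 180.1], 0.74), ([372.9, 212.8], 0.77)] (array([ 0.44202677, -0.22819041,  0.13119924]), np.float64(0.005418304548093249))
index_tip [([289.0, 148.4], 0.38), ([430.4, 212.2], 0.54)] (array([ 0.44734503, -0.35146143,  0.15753555]), np.float64(0.0028137515255058435))
```

View pics/crop4.png

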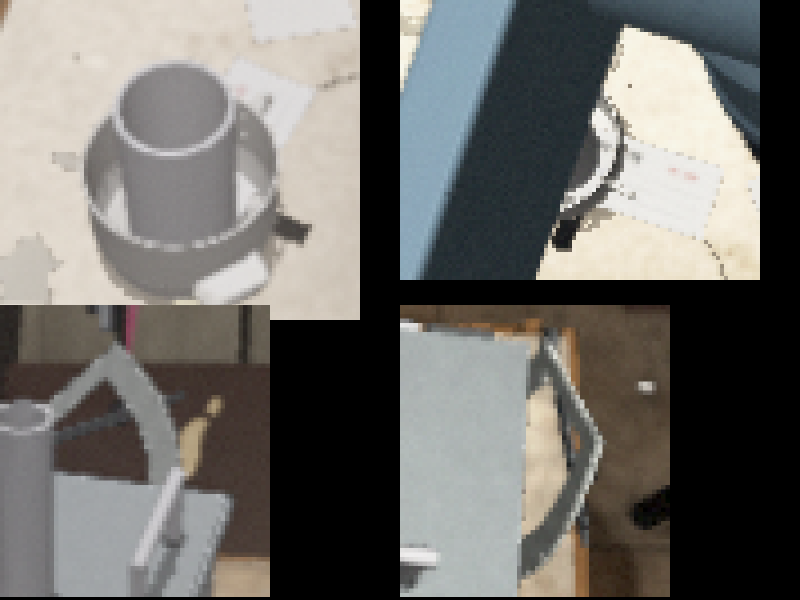

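The wide cup stands upright in the pot, with its rim centre at (239,317) in side. The index arm now shows as a dark line from (262,159) to (291,150) in side. Slim cup next.

Run:
```python
from h import *
np.set_printoptions(precision=4,suppress=True)
W=[.519,-.188];P=[.483,.205];R=down(YAW)
robot.movep([*W,.30],R); st()
robot.line_to([*W,.187],v=.2); st()
shut()
robot.line_to([*W,.193],v=.05); st("lift")
robot.line_to([*W,.36],v=.3); st()
robot.movep([*P,.32],R); robot.line_to([*P,.25],v=.2);o=st()
cs={n:viewer.read_camera(n) for n in("side","top")}
for nm in("slim_cup","slim_cup_rim","wide_cup_rim","wide_cup","wide_cup_in"):
    r={n:nets.tip_of(c,nm)[:1] for n,c in cs.items()}
    print(nm,[(r[n][0]["uv"],round(r[n][0]["p"],2)) if r[n] else None for n in r],tri([ray(cs[n],r[n][0]["uv"]) for n in cs]) if all(r.values()) else "")
z0=o["tcp_pos"][2]-.094
for y in(.195,.2,.205,.21): print(y,proj(cs["side"],[P[0],y,z0]),proj(cs["side"],[P[0],y,.098]))
for n,c in cs.items(): cv2.imwrite(f"pics/{n}3.png",c["frame"])
S=cs["side"]["frame"];T=cs["top"]["frame"]
r=lambda i,f:cv2.resize(i,None,fx=f,fy=f,interpolation=3)
o=np.zeros((600,800,3),np.uint8)
for i,f,x,y in((S[230:370,190:290],4,0,0),(T[150:240,150:245],4,400,0),(S[130:185,260:310],4.5,400,355)):
    q=r(i,f)[:600-y];o[y:y+q.shape[0],x:x+q.shape[1]]=q
cv2.imwrite("pics/crop5.png",o)
```

```text
t 15.9 [ 0.5189 -0.1873  0.3004] [-0.5 -0.2 -0.4] gap 1.002 f 0.0
 t 16.62 [ 0.5198 -0.1879  0.1887] [ 1.3 -0.   0.2] gap 1.0 f 0.0
grip 0.3974647815247982 59.25795765593648 17.1417
lift t 17.41 [ 0.5189 -0.188   0.1929] [ 0.2  0.2 -1.3] gap 0.393 f 59.6
 t 18.12 [ 0.5184 -0.1876  0.358 ] [-0.5 -0.3 -1.6] gap 0.398 f 59.7
 t 20.09 [0.4835 0.2043 0.2505] [ 0.9  1.  -0.3] gap 0.393 f 59.7
slim_cup [([236.6, 297.9], 0.88), ([181.0, 194.8], 0.57)] (array([0.4839, 0.205 , 0.148 ]), np.float64(0.0019378761112238605))
slim_cup_rim [([233.4, 243.6], 0.91), ([163.9, 175.2], 0.64)] (array([0.4856, 0.2063, 0.2809]), np.float64(0.0016515238384638585))
wide_cup_rim [([239.7, 314.3], 0.7), ([190.1, 198.8], 0.6)] (array([0.4853, 0.1968, 0.0924]), np.float64(0.0008970863519267764))
wide_cup [([240.3, 347.5], 0.8), ([181.0, 190.5], 0.53)] (array([0.4979, 0.2326, 0.0447]), np.float64(0.020446284651766667))
wide_cup_in [([238.6, 344.0], 0.8), ([196.4, 206.3], 0.84)] (array([0.4894, 0.2006, 0.0003]), np.float64(0.0009277905244177947))
0.195 [239.0271 290.9261] [240.4738 311.7065]
0.2 [238.4687 293.004 ] [239.9512 313.7842]
0.205 [237.9045 295.1035] [239.4234 315.8823]
0.21 [237.3344 297.2251] [238.8905 318.0009]
```

View pics/crop5.png

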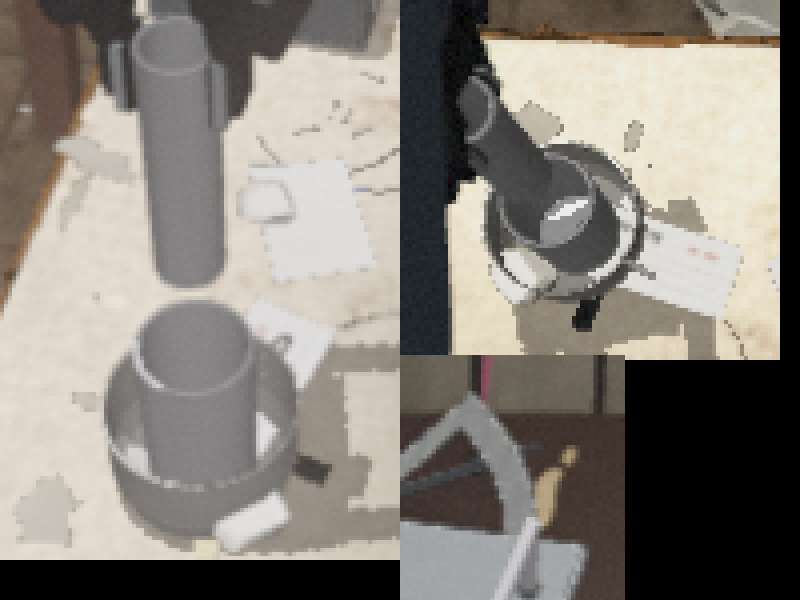

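The slim cup's foot is at (237.5,295) and the wide rim at (238.8,316.6). That puts the slim cup within about 2 mm of being over the centre, so I can lower it.

Run:
```python
from h import *
np.set_printoptions(precision=4,suppress=True)
P=[.484,.2065]
robot.line_to([*P,.21],v=.2); st()
robot.line_to([*P,.107],v=.12); st()
for z in(.105,.1035,.102,.1005,.099):
    robot.line_to([*P,z],v=.03); o=st()
    if o["ft_force"][2]>4: break
robot.move_gripper(1.0); robot.sleep(.2); st()
robot.line_to([*P,.32],v=.3); st()
robot.movep([.36,0.05,.36],down(YAW-np.pi/2)); o=st(); print(o["qpos"])
cs={n:viewer.read_camera(n) for n in("side","top")}
for nm in("slim_cup_rim","wide_cup_rim","cover_grip","index_tip"):
    r={n:nets.tip_of(c,nm)[:1] for n,c in cs.items()}
    print(nm,[(r[n][0]["uv"],round(r[n][0]["p"],2)) if r[n] else None for n in r],tri([ray(cs[n],r[n][0]["uv"]) for n in cs]) if all(r.values()) else "")
for n,c in cs.items(): cv2.imwrite(f"pics/{n}4.png",c["frame"])
S=cs["side"]["frame"];T=cs["top"]["frame"]
r=lambda i,f:cv2.resize(i,None,fx=f,fy=f,interpolation=3)
o=np.zeros((600,800,3),np.uint8)
for i,f,x,y in((S[280:370,195:285],3,0,0),(T[150:240,155:245],3,0,300),(S[130:205,230:310],6,300,0)):
    q=r(i,f)[:600-y];o[y:y+q.shape[0],x:x+q.shape[1]]=q
cv2.imwrite("pics/crop6.png",o)
```

```text
t 21.04 [0.4832 0.2064 0.2093] [ 0.5 -0.1 -1.3] gap 0.391 f 59.8
 t 22.05 [0.4848 0.2066 0.1079] [ 0.4 -0.2 -1.1] gap 0.391 f 59.8
 t 22.3 [0.4843 0.2066 0.1055] [-0.3  0.6 -1.1] gap 0.396 f 59.8
 t 22.55 [0.4839 0.2065 0.1035] [ 0.5  0.6 -2. ] gap 0.395 f 59.8
 t 22.8 [0.4844 0.2067 0.1032] [-2.6  0.2  7.8] gap 0.394 f 60.7
 t 23.56 [0.484  0.2065 0.102 ] [ 0.3  0.5 -0. ] gap 1.001 f 0.0
 t 24.43 [0.4832 0.2063 0.3182] [-0.7 -0.8 -0. ] gap 0.999 f 0.0
 t 25.54 [0.36   0.0502 0.3591] [0.4 0.5 0.1] gap 0.999 f 0.0
[-0.1918 -0.4131  1.8898  0.0002  1.6666  1.4825]
slim_cup_rim [None, None] 
wide_cup_rim [([240.1, 315.6], 0.96), None] 
cover_grip [([286.4, 176.3], 0.72), ([372.8, 212.8], 0.65)] (array([ 0.4442, -0.2257,  0.1429]), np.float64(0.0009382836323306643))
index_tip [([289.7, 149.3], 0.6), ([433.3, 212.2], 0.43)] (array([ 0.4475, -0.3607,  0.1502]), np.float64(0.0013593729724275787))
```

View pics/crop6.png

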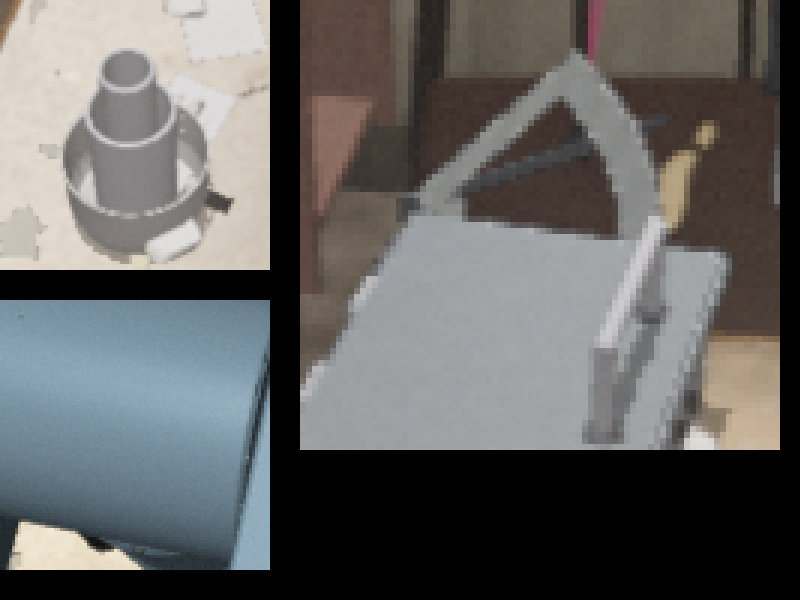

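The slim cup is nested upright in the wide one, with its rim at (237.7,303) in side. The index arm runs as a line from (258.3,161.3) to (290.8,149.7). I'll fit the box pose and index angle jointly.

Run:
```python
from h import *
from scipy.optimize import least_squares
np.set_printoptions(precision=4,suppress=True)
cs={n:viewer.read_camera(n) for n in("side","top")}
s,t=cs["side"],cs["top"]
def f(v,tip=1):
    x,y,a,th=v[:4];os,ot=v[4:6],v[6:8]
    R=np.array([[np.cos(a),-np.sin(a),0],[np.sin(a),np.cos(a),0],[0,0,1]]);H=np.array([x,y,.085])
    L=lambda *p:H+R@np.array(p)
    ps=lambda p:proj(s,p)+os; pt=lambda p:proj(t,p)+ot
    arm=lambda r:L(-r*np.cos(th),-.124,r*np.sin(th))
    r=[ps(L(-.137,.055,.058))-(280.8,187.5),ps(L(-.137,-.055,.058))-(289.2,166.3),
       pt(L(-.137,.055,.058))-(350.3,211),pt(L(-.137,-.055,.058))-(397.7,216.5),
       (ps(arm(.144))-(290.3,149.7)), (pt(arm(.144))-(431.5,210))/2]
    A,B=ps(arm(.02)),ps(arm(.144));d=(B-A)/np.linalg.norm(B-A)
    for q in((258.3,161.3),(274,155.7),(290.5,149.7)): w=np.array(q)-A; r.append([(w[0]*d[1]-w[1]*d[0])/.5])
    r+= [os/1.5,ot/1.5]
    return np.concatenate(r)
for drop in(None,"top","sidetip"):
    def g(v):
        r=f(v)
        if drop=="top": r[10:12]=0
        if drop=="sidetip": r[8:10]=0
        return r
    k=least_squares(g,[.58,-.24,-.105,.5,0,0,0,0]);C=np.linalg.inv(k.jac.T@k.jac)
    print(drop,k.x,"sd th",C[3,3]**.5,"\n",k.fun)
```

```text
None [ 0.5814 -0.2402 -0.0904  0.51   -0.6272  0.2982  0.3334  0.4492] sd th 0.01590582793661798 
 [ 0.0767 -0.2744  0.0398 -0.6124 -0.6734 -0.0383  0.6791 -0.8143 -0.1732
 -0.122  -0.3079  1.3059  0.8659  0.098  -0.4948 -0.4181  0.1988  0.2222
  0.2995]
top [ 0.5809 -0.2411 -0.098   0.5068 -0.8734  0.1447  0.3144  0.5924] sd th 0.016219380313165607 
 [-0.2015 -0.4085  0.0638 -0.7117 -0.7376  0.0741  0.5979 -0.3374  0.0971
 -0.0853  0.      0.      0.7006  0.1411 -0.2321 -0.5822  0.0965  0.2096
  0.395 ]
sidetip [ 0.5814 -0.24   -0.0886  0.5103 -0.6612  0.3275  0.3332  0.4689] sd th 0.01706497965546229 
 [ 0.0687 -0.2418 -0.0378 -0.5887 -0.6752  0.0105  0.6814 -0.8477  0.
  0.     -0.3085  1.2576  0.8616  0.0645 -0.5593 -0.4408  0.2183  0.2221
  0.3126]
```

```bash
cat >> h.py <<'E'
YAW2=-.095
HG=np.array([.5812,-.2406,.085])
RB=np.array([[np.cos(YAW2),-np.sin(YAW2),0],[np.sin(YAW2),np.cos(YAW2),0],[0,0,1]])
def Ry(t): return np.array([[np.cos(t),0,np.sin(t)],[0,1,0],[-np.sin(t),0,np.cos(t)]])
def pose(t,off=(0,0,-.020),tilt=None):  # TCP pose holding the bar at cover angle t
    p=HG+RB@(Ry(t)@(np.array([-.137,0,.053])+off)); return p,RB@Ry(t)@RB.T@down(YAW2)
E
python3 - <<'E'
from h import *
np.set_printoptions(precision=4,suppress=True)
p,R=pose(0)
print(p,[robot.ik(*pose(t)) for t in(0,.25,.55)])
robot.movep(p+[0,0,.15],R); st()
robot.line_to(p,v=.15); st()
shut(); robot.sleep(.2); o=st(); print(o["moment"],o["qpos"])
E
```

```text
[ 0.4448 -0.2276  0.118 ] [array([-0.7109,  0.1511,  1.8909, -0.    ,  1.0997, -0.6159]), array([-0.6179,  0.2983,  1.6574, -0.1256,  1.405 , -0.4885]), array([-0.5348,  0.5223,  1.3546, -0.2288,  1.7661, -0.4267])]
 t 27.97 [ 0.4449 -0.2273  0.2682] [0.  0.3 0.1] gap 1.001 f 0.0
 t 29.12 [ 0.4454 -0.2281  0.1189] [-0.4  0.3 -0. ] gap 0.998 f 0.0
grip 0.09292253776883931 58.30394804477692 29.8167
 t 30.02 [ 0.447  -0.2279  0.1185] [ 8.9  0.5 -3.9] gap 0.092 f 58.3
[ 0.033  -1.3779 -0.039 ] [-0.7101  0.1514  1.8894  0.0027  1.0965 -0.6159]
```

```bash
sed -i 's/HG=np.array(\[.5812/HG=np.array([.5832/' h.py
python3 - <<'E'
from h import *
np.set_printoptions(precision=4,suppress=True)
T=.51
for t in np.append(np.arange(.085,T,.085),T):
    robot.line_to(*pose(t),v=.06); o=st(round(t,3))
    if np.linalg.norm(o["ft_force"])>50: print("stop");break
robot.sleep(.3);st()
s=viewer.read_camera("side");cv2.imwrite("pics/side5.png",s["frame"])
cv2.imwrite("pics/crop7.png",cv2.resize(s["frame"][100:220,210:330],None,fx=5,fy=5,interpolation=3))
E
```

```text
0.085 t 30.38 [ 0.4497 -0.2281  0.1286] [-0.4 -4.7 -5.7] gap 0.093 f 59.0
0.17 t 30.73 [ 0.4538 -0.2285  0.1398] [-1.5 -5.3 -3.9] gap 0.096 f 59.2
0.255 t 31.07 [ 0.4588 -0.2291  0.1506] [-3.2 -5.5 -4.9] gap 0.094 f 59.4
0.34 t 31.43 [ 0.4647 -0.2297  0.1609] [-4.6 -5.4 -3.8] gap 0.094 f 59.4
0.425 t 31.77 [ 0.4715 -0.2304  0.1706] [-5.8 -5.1 -2.6] gap 0.092 f 59.5
0.51 t 32.12 [ 0.479  -0.2312  0.1798] [-5.9 -5.6 -1.6] gap 0.088 f 59.5
 t 32.42 [ 0.4789 -0.2312  0.1797] [-5.1 -5.7 -3.9] gap 0.096 f 59.5
```

View pics/crop7.png

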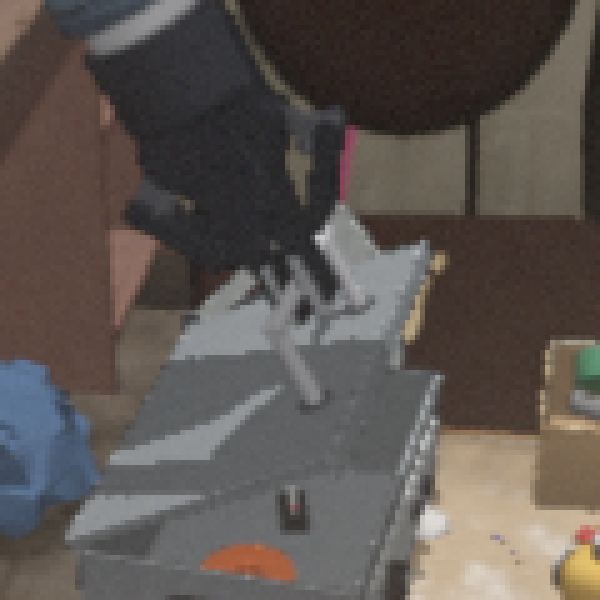

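The cover is raised and gripped. Its front-right top corner is at about (295.6,148.6) in side, and the index arm is hidden behind the cover. I'll check the angle from that corner's pixel and look from the top.

Run:
```python
from h import *
np.set_printoptions(precision=4,suppress=True)
s=viewer.read_camera("side");c=viewer.read_camera("top");H=np.array([.5825,-.2406,.085])
off=np.array([-.75,.2])
L=lambda x,y,z,t:H+RB@Ry(t)@np.array([x,y,z])
for x in(-.158,-.160,-.164): print(x,proj(s,L(x,-.111,.008,0))+off,"obs 301.3,173")
for t in(.42,.46,.5,.54,.58): print(t,[proj(s,L(-.161,-.111,.008,t))+off],"obs 295.6,148.6",proj(s,L(-.144,-.124,0,t))+off,"obs tip 290.5,149.6",proj(c,L(-.161,-.111,.008,t)),proj(c,L(-.144,-.124,0,t)))
cv2.imwrite("pics/top5.png",c["frame"])
cv2.imwrite("pics/crop8.png",np.hstack([cv2.resize(c["frame"][150:250,350:450],None,fx=4,fy=4,interpolation=3),cv2.resize(cv2.imread("pics/top2.png")[150:250,350:450],None,fx=4,fy=4,interpolation=3)]))
for n in("pot","wide_cup_rim","index_tip"): print(n,[ (r["uv"],r["p"]) for q in(s,c) for r in nets.tip_of(q,n)[:1]])
```

```text
-0.158 [299.0876 171.8302] obs 301.3,173
-0.16 [299.7618 171.9174] obs 301.3,173
-0.164 [301.1113 172.092 ] obs 301.3,173
0.42 [array([295.1779, 151.546 ])] obs 295.6,148.6 [291.6364 153.3075] obs tip 290.5,149.6 [424.8121 219.0329] [428.5137 215.4682]
0.46 [array([294.2028, 149.6351])] obs 295.6,148.6 [290.8621 151.6062] obs tip 290.5,149.6 [425.7517 217.197 ] [429.3713 213.9417]
0.5 [array([293.1427, 147.7455])] obs 295.6,148.6 [290.0124 149.9205] obs tip 290.5,149.6 [426.6843 215.2512] [430.2236 212.3187]
0.54 [array([291.999 , 145.8809])] obs 295.6,148.6 [289.0886 148.2537] obs tip 290.5,149.6 [427.6078 213.1983] [431.0686 210.6012]
0.58 [array([290.7733, 144.0451])] obs 295.6,148.6 [288.0918 146.6091] obs tip 290.5,149.6 [428.52   211.0409] [431.9043 208.7914]
pot [([243.8, 344.1], 0.61), ([199.5, 209.6], 0.45)]
wide_cup_rim [([234.7, 315.6], 0.84), ([188.8, 197.7], 0.45)]
index_tip [([262.3, 212.7], 0.66), ([432.1, 209.5], 0.56)]
```

View pics/crop8.png

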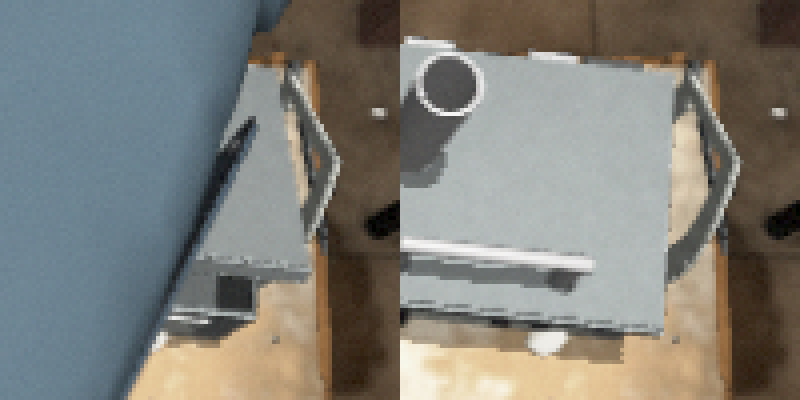

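From the top, the index tip is at (430,209) and the raised front corner at about (427,217). The cover is at roughly 0.50 and the index at roughly 0.51–0.54, so I'll nudge it up a little, verify, and hand in.

Run:
```python
from h import *
np.set_printoptions(precision=4,suppress=True)
c=viewer.read_camera("top");H=np.array([.5825,-.2406,.085])
L=lambda x,y,z,t:H+RB@Ry(t)@np.array([x,y,z])
d=np.array([415.5,233.2])-proj(c,L(-.162,-.111,.008,0));print("shut corr",d)
for t in(.46,.5,.54): print(t,proj(c,L(-.162,-.111,.008,t))+d,"obs 427,217.2")
robot.line_to(*pose(.525),v=.03);robot.sleep(.6)
o=st();p,R=pose(.525);print(p,np.abs(o["qd"]).max(),"tool tilt",np.arccos(-o["ee_rot"][2,2]))
```

```text
shut corr [0.4774 1.421 ]
0.46 [426.2864 218.9782] obs 427,217.2
0.5 [427.226  217.0216] obs 427,217.2
0.54 [428.1565 214.9568] obs 427,217.2
 t 33.77 [ 0.4803 -0.2314  0.1812] [-5.2 -4.4 -3.4] gap 0.09 f 59.4
[ 0.4817 -0.2309  0.1822] 0.0017562390700291484 tool tilt 0.5237977156101253
```

```bash
python3 -c "
from h import *
print(order.job_done()); st()"
```

```text
the job is handed in; nothing more can be done
None
the job is handed in; nothing more can be done
```

I handed the job in at about 34 s: both cups are nested upright in the pot, and the gripper is holding the cover steady at about 0.52 rad. I estimate the index arm at 0.51–0.53 rad from the pictures, and no verdict came back.

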